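# Fetch the cassette from behind the hubs

## Robot

A 7-joint arm with a two-finger parallel gripper is mounted at the origin on the work surface. World frame = base frame: x ahead of the robot, y to its left, z up, the work surface at z = 0. Lengths are in m, angles in rad, forces in N, time in s.
With the tool pointing down it reaches from about 0.35 to 0.9 m from the base axis. Payload 19.9 kg.
Tool frame: the origin (TCP) lies between the finger pads; the fingertips stand 19 mm ahead of it and the grasp point (between the pads) is the TCP; z points along the fingers, y is the line along which they close (so a half turn about z gives the same grasp; the last joint's range is limited). The gripper opens to 94 mm and grips with 3 to 60 N. Pads are 16 mm wide; open, the fingers measure 119 mm over their backs; the gripper's body (75 mm by 177 mm) begins 78 mm behind the grasp point.
Start: joints at [-1.367, 0.417, -0.01, 1.614, 0.005, 1.111, -0.053], TCP at [0.152, 0.606, 0.224] pointing down, gripper open.
Joint ranges: [-2.81, 2.81], [-0.39, 2.02], [-1.27, 1.25], [0.06, 2.57], [-1.19, 4.33], [0.19, 2], [-2.82, 2.82]. Speed limits (rad/s): [1.89, 1.89, 2.39, 2.39, 3.01, 3.01, 3.01].

## Interface

Orientations are given as a 3x3 rotation matrix whose columns are the frame's x, y, z axes.
In Python, from rig import robot gives the robot as it stands. Calls block until the motion is done:
- robot.move_ptp(position, orientation): joint-space move of the TCP to a pose.
- robot.move_linear(position, velocity=0.15, frame=None, threshold=None): straight line of the TCP; frame=None keeps the orientation; velocity is the mean speed in m/s. With threshold (N) it stops when the force on the tool has changed by that much, and returns True; else False.
- robot.goto_joints(angles): joint-space move.
- robot.gripper_to(opening): finger opening in m; the grip force is fixed at half the most; returns when the fingers have stopped.
- robot.pause(seconds).
- robot.ik(position, orientation): joint angles nearest the present ones, or None.
- robot.get_state(): the state.
- robot.grab_frame(name): name is "scene" or "top" or "wrist"; returns the picture (480x640x3 uint8, red, green, blue); there is no depth.
- robot.camera_info(name): a dict with "fx", "fy", "cx", "cy" (pixels), "rvec" (rotation vector, rad) and "tvec" (3), from world to camera coordinates, as OpenCV has them. Camera axes: x right, y down, z forward; pixel columns grow to the right and rows downward; lengths in m; the calibration is good to about 2 mm. A picture is of the moment at which its call begins: read the wrist's pose just before it. camera_info takes no time and is no camera call; for the wrist camera it gives the pose at the moment of the call.
A pose or a line that the arm cannot do raises robot.PlanningError and nothing moves.
- robot.sign_off(): hands the job in; it is judged then, once.
The state is a dict: "time": time; "qpos": joint angles; "joint_vel": joint speeds; "effort": joint torques, N m; "ee_pos": TCP position; "tool_rot": TCP orientation; "force": force on the tool from outside, world axes, zero at the start; "moment": the same for the moment, N m; "opening": finger opening in m; "grasp_force": force on a finger pad.
Only numpy, scipy, OpenCV 4.12 (cv2) and the standard library are available. Lean on these libraries where they do the work, as an engineer would, in place of code of your own. Each camera call takes 0.05 s, during which the arm holds its last target. There are 200 camera calls.

## Task

The sprocket cassette is hemmed in by three wheel hubs on the storage board. Without shifting the cassette, first stand all three hubs on the black rubber mat and let go of them; then lay the cassette flat, large sprocket down, in the blue bin; and only then put each hub back in the middle of the disc of its own colour. Keep the hubs upright throughout and leave everything standing still.

Things in the scene. Friction and masses are not known exactly. Their poses are not given: they have to be found in the camera images.
- hub_red: red bicycle hub standing upright, round, 134 mm tall, 0.2 to 0.45 kg. Origin: centre of its underside, z up its axis. From below: steel foot 38 mm diameter (0-38 mm up), coloured flange 56 mm (38-42), coloured barrel 32 mm (42-92), coloured flange 56 mm (92-96), bare aluminium axle end 22 mm (96-134), gripped there from above. Tips over if leaned 15 degrees
- hub_blue: blue bicycle hub standing upright, round, 134 mm tall, 0.2 to 0.45 kg. Origin: centre of its underside, z up its axis. From below: steel foot 38 mm diameter (0-38 mm up), coloured flange 56 mm (38-42), coloured barrel 32 mm (42-92), coloured flange 56 mm (92-96), bare aluminium axle end 22 mm (96-134), gripped there from above. Tips over if leaned 15 degrees
- hub_yellow: yellow bicycle hub standing upright, round, 134 mm tall, 0.2 to 0.45 kg. Origin: centre of its underside, z up its axis. From below: steel foot 38 mm diameter (0-38 mm up), coloured flange 56 mm (38-42), coloured barrel 32 mm (42-92), coloured flange 56 mm (92-96), bare aluminium axle end 22 mm (96-134), gripped there from above. Tips over if leaned 15 degrees
- cassette: steel sprocket cassette (stepped, toothed) lying flat on the board between and behind the hubs, round, 40 mm tall, 0.2 to 0.35 kg. Origin: centre of its underside, z up. Largest sprocket 60 mm diameter (0-4 mm up), next 52 mm (4-8), then a straight 44 mm stack (8-40), gripped there from above
- disc_red: home of the red hub: fixed round red disc, 70 mm diameter, 3 mm thick, on a wooden board 12 mm thick. Origin: centre of its underside. At the start its hub stands on it, so only its rim shows. The three discs lie 69 mm from the cassette: in front, left and right of it; which colour is where changes
- disc_blue: home of the blue hub: fixed round blue disc, 70 mm diameter, 3 mm thick, on a wooden board 12 mm thick. Origin: centre of its underside. At the start its hub stands on it, so only its rim shows. The three discs lie 69 mm from the cassette: in front, left and right of it; which colour is where changes
- disc_yellow: home of the yellow hub: fixed round yellow disc, 70 mm diameter, 3 mm thick, on a wooden board 12 mm thick. Origin: centre of its underside. At the start its hub stands on it, so only its rim shows. The three discs lie 69 mm from the cassette: in front, left and right of it; which colour is where changes
- mat: the side area: fixed square black rubber mat, 190 x 190 mm, 4 mm thick, flat on the bench. Origin: centre of its underside, x and y along its sides
- bin: fixed open blue parts bin, 130 x 130 mm outside, 35 mm tall, walls and floor about 4 mm thick (inside 122 x 122 mm). Origin: centre of its underside, x and y along its sides

How it is judged:
By the outcome, as a careful person would: the job done as asked, in the order asked, and still so for the second after the job is handed in, with the robot touching nothing.
It also fails if it takes over 144 s, if anything falls off the work surface, if the arm or the gripper's body presses on something with over 40 N, if the wrist force passes 120 N, or if a joint passes its speed limit or range.

## Working session

There is one attempt and no reset: what is moved stays moved. The work goes in short steps, each a Python script; the robot and the scene stay as the last script left them, time stands still between calls to the robot, and variables do not carry over. Pictures are saved under pics/ and viewed, at most 14 in all, crops included, and the job is handed in when it is done.

```bash
ls; mkdir -p pics; python3 - <<'E'
from rig import robot
import cv2
for n in("top","scene"):
    cv2.imwrite(f"pics/{n}0.png",robot.grab_frame(n)[:,:,::-1]); print(robot.camera_info(n))
s=robot.get_state();print(s["time"],s["ee_pos"],s["tool_rot"],s["opening"])
E
```

```text
pics
{'fx': 433.7505370968856, 'fy': 433.7505370968856, 'cx': 320.2930522169445, 'cy': 238.17181812515912, 'rvec': array([ 2.09119556, -2.14851926,  0.11857136]), 'tvec': array([0.03467855, 0.49654925, 0.69653825])}
{'fx': 499.4767687638647, 'fy': 499.4767687638647, 'cx': 319.4252414585074, 'cy': 234.11490720162814, 'rvec': array([ 0.88690113,  2.40468658, -1.16927462]), 'tvec': array([ 0.37887311, -0.16687979,  1.30419589])}
0.1 [0.15199714 0.60589357 0.22386907] [[-9.69954692e-01  2.43285553e-01 -1.88174199e-04]
 [ 2.43285608e-01  9.69954035e-01 -1.13305040e-03]
 [-9.31344690e-05 -1.14478763e-03 -9.99999340e-01]] 0.09393549808333075
```

View pics/top0.png

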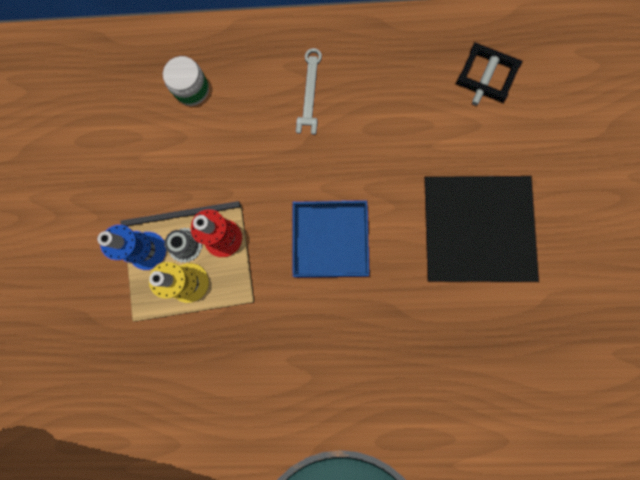

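View pics/scene0.png

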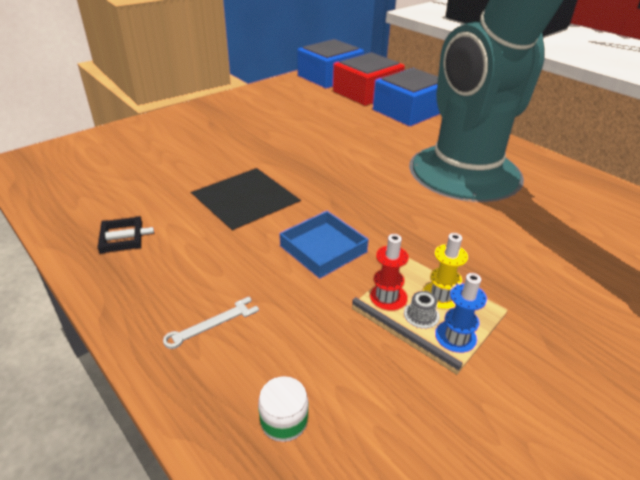

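```bash
cat > h.py <<'E'
from rig import robot
import numpy as np, cv2
def ray(info,px):
    K=np.array([[info["fx"],0,info["cx"]],[0,info["fy"],info["cy"]],[0,0,1]])
    R=cv2.Rodrigues(np.array(info["rvec"]))[0]; t=np.array(info["tvec"])
    return -R.T@t, R.T@np.linalg.inv(K)@np.array([px[0],px[1],1.])
def at(info,px,z):
    o,d=ray(info,px); return o+d*(z-o[2])/d[2]
def down(yaw):  # tool y axis at angle yaw from world y-axis
    c,s=np.cos(yaw),np.sin(yaw)
    y=np.array([-s,c,0]); z=np.array([0,0,-1.]); return np.column_stack([np.cross(y,z),y,z])
def crop(n,img,x0,y0,w,h,k):
    cv2.imwrite(f"pics/{n}.png",cv2.resize(img[y0:y0+h,x0:x0+w,::-1],None,fx=k,fy=k,interpolation=cv2.INTER_CUBIC))
E
python3 - <<'E'
from h import *
i=robot.camera_info("top"); j=robot.camera_info("scene")
for n,p,q,z in(("blue",(105,239),(474,279),.149),("red",(200,223),(394,239),.149),("yel",(157,280),(454,238),.149),("cas",(177,241),(424,299),.052)):
    print(n,at(i,p,z).round(4),at(j,q,z).round(4))
for p in ((425,177),(531,176),(538,281),(428,281)): print("mat",at(i,p,.004).round(4))
for p in ((292,202),(368,201),(370,277),(293,277)): print("bin",at(i,p,.035).round(4))
for p in ((123,222),(241,204),(253,301),(133,320)): print("board",at(i,p,.012).round(4))
robot.move_ptp([0.36,0.27,0.42],down(0))
print(robot.camera_info("wrist"),robot.get_state()["ee_pos"],robot.get_state()["time"])
cv2.imwrite("pics/w0.png",robot.grab_frame("wrist")[:,:,::-1])
E
```

```text
blue [0.4885 0.3342 0.149 ] [0.4915 0.3397 0.149 ]
red [0.508  0.1927 0.149 ] [0.5121 0.1961 0.149 ]
yel [0.4262 0.254  0.149 ] [0.4328 0.2585 0.149 ]
cas [0.4979 0.2633 0.052 ] [0.4963 0.265  0.052 ]
mat [ 0.6084 -0.1683  0.004 ]
mat [ 0.6033 -0.3549  0.004 ]
mat [ 0.4172 -0.3486  0.004 ]
mat [ 0.4221 -0.1622  0.004 ]
bin [0.563 0.069 0.035]
bin [ 0.5602 -0.0622  0.035 ]
bin [ 0.4297 -0.0603  0.035 ]
bin [0.4331 0.0691 0.035 ]
board [0.5422 0.3789 0.012 ]
board [0.5682 0.1636 0.012 ]
board [0.395  0.1417 0.012 ]
board [0.3672 0.3526 0.012 ]
{'fx': 342.1761152243817, 'fy': 342.1761152243817, 'cx': 317.72033224904976, 'cy': 240.63591663931342, 'rvec': array([-2.0741781 , -2.07716787, -0.28337132]), 'tvec': array([-0.26906707, -0.42794474,  0.48337578])} [0.35963988 0.27074636 0.41952414] 1.7167
```

View pics/w0.png

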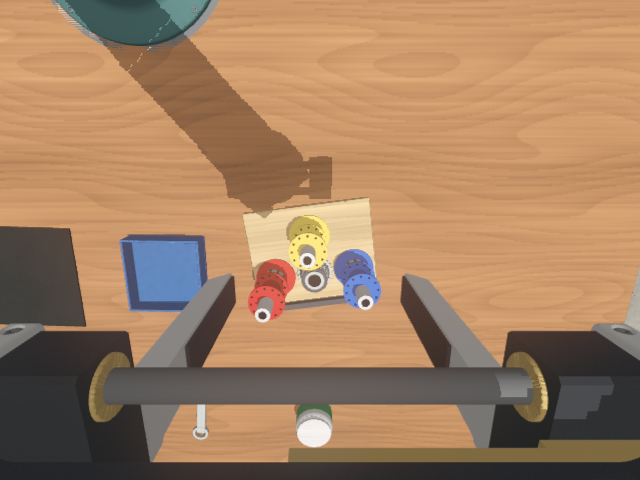

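```bash
python3 - <<'E'
from h import *
a=robot.camera_info("wrist");print([v.round(3) for v in ray(a,(a["cx"],a["cy"]))])
robot.move_linear([0.36,0.265,0.30],velocity=.2)
a=robot.camera_info("wrist");im=robot.grab_frame("wrist")
import pickle;pickle.dump(a,open("w1.pkl","wb"))
cv2.imwrite("pics/w1.png",im[:,:,::-1]);crop("w1c",im,220,180,200,150,4)
top=robot.grab_frame("top");crop("t1c",top,85,190,180,135,4)
E
```

```text
[array([0.282, 0.27 , 0.58 ]), array([ 0.269, -0.001, -0.963])]
```

View pics/w1.png

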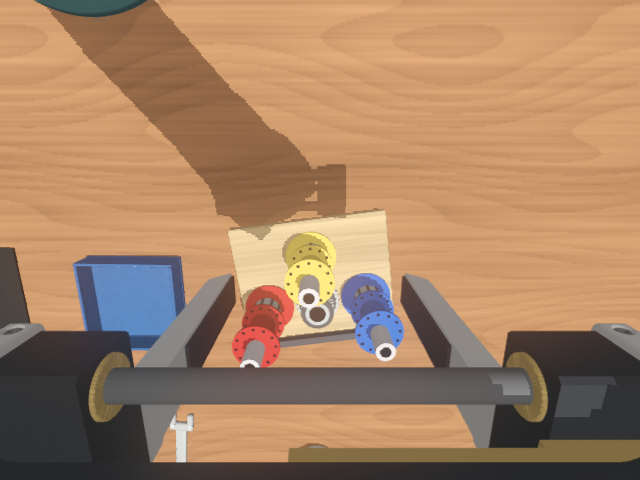

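View pics/t1c.png

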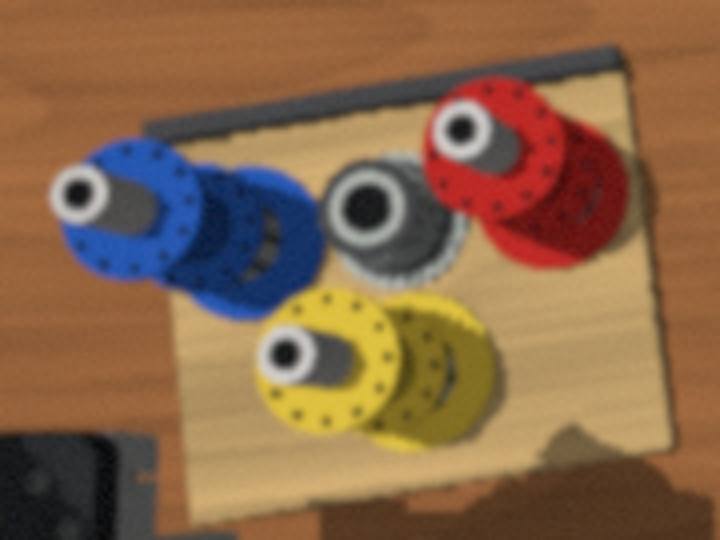

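```bash
python3 - <<'E'
from h import *
import pickle
T=robot.camera_info("top");S=robot.camera_info("scene");w1=pickle.load(open("w1.pkl","rb"))
w0=dict(w1,rvec=np.array([-2.0741781 , -2.07716787, -0.28337132]),tvec=np.array([-0.26906707, -0.42794474,  0.48337578]))
D={"blue":(.149,[(T,104.75,238.25),(S,474,279),(w0,365,302),(w1,385.5,352)]),
"red":(.149,[(T,200.25,222.25),(S,394.5,239),(w0,263,315)]),
"yel":(.149,[(T,156.5,278.5),(S,454.5,238),(w0,307,260.5),(w1,309,298)]),
"cas":(.052,[(T,176.7,241.9),(S,425,299),(w0,315,280.5),(w1,317.5,314)])}
for n,(z,L) in D.items():
    A=0;b=0
    for c,u,v in L:
        o,d=ray(c,(u,v));d/=np.linalg.norm(d);P=np.eye(3)-np.outer(d,d);A=A+P;b=b+P@o
        print("  ",at(c,(u,v),z)[:2].round(4))
    print(n,np.linalg.solve(A,b).round(4))
E
```

```text
[0.4897 0.3346]
   [0.4915 0.3397]
   [0.49  0.335]
   [0.4907 0.3355]
blue [0.4905 0.3364 0.1472]
   [0.5091 0.1924]
   [0.5115 0.1967]
   [0.51   0.1936]
red [0.5098 0.1938 0.1471]
   [0.4283 0.2548]
   [0.4322 0.259 ]
   [0.4298 0.2555]
   [0.4293 0.256 ]
yel [0.4296 0.2561 0.1469]
   [0.4964 0.2638]
   [0.495  0.2661]
   [0.4979 0.2653]
   [0.4979 0.2645]
cas [0.4967 0.265  0.0529]
```

```bash
cat >> h.py <<'E'
ZC=.30
def st(m=""):
    s=robot.get_state(); print(m,"t%.1f"%s["time"],s["ee_pos"].round(4),"op%.4f"%s["opening"],"gf%.1f"%s["grasp_force"],"F",s["force"].round(1))
def pick(xy,z,yaw=.14,op=.055,zc=ZC):
    R=down(yaw)
    robot.gripper_to(op)
    robot.move_ptp([*xy,zc],R)
    robot.move_linear([*xy,z+.04],velocity=.2)
    robot.move_linear([*xy,z],velocity=.06); st("at grasp")
    robot.gripper_to(0.0); st("closed")
    robot.move_linear([*xy,z+.02],velocity=.06); st("lifted")
    robot.move_linear([*xy,zc],velocity=.2)
def place(xy,z,yaw=.14,op=.055,zc=ZC):
    robot.move_linear([*xy,zc],velocity=.25,frame=down(yaw))
    robot.move_linear([*xy,z+.012],velocity=.18); robot.pause(.3)
    hit=robot.move_linear([*xy,z-.006],velocity=.02,threshold=5); st(f"hit {hit}")
    robot.pause(.2); robot.gripper_to(op); robot.pause(.2); st("released")
    robot.move_linear([*xy,z+.05],velocity=.12)
    robot.move_linear([*xy,zc],velocity=.25)
E
python3 - <<'E'
from h import *
robot.move_linear([.42,.25,.32],velocity=.25)
pick((.510,.1935),.136)
place((.47,-.31),.125)
E
```

```text
at grasp t5.9 [0.5102 0.1935 0.1362] op0.0547 gf0.0 F [-0.1 -1.   0.3]
closed t6.5 [0.51   0.1935 0.136 ] op0.0212 gf30.0 F [0.1 0.3 1.5]
lifted t7.0 [0.5101 0.1936 0.1563] op0.0216 gf30.0 F [-0.1 -0.7 -2.4]
hit True t12.0 [ 0.47   -0.31    0.1248] op0.0215 gf30.0 F [ 0.3 -0.5  4.6]
released t13.1 [ 0.4696 -0.3097  0.1246] op0.0548 gf0.0 F [ 0.9 -0.3  0.9]
```

```bash
python3 - <<'E'
from h import *
pick((.4295,.2557),.136)
place((.56,-.26),.125)
pick((.4903,.3354),.136)
place((.47,-.21),.125)
robot.move_ptp([.40,.0,.40],down(.14))
im=robot.grab_frame("top"); crop("t2m",im,410,150,150,150,4); crop("t2b",im,105,185,170,140,4.5)
st()
E
python3 -c "
import cv2,numpy as np
a=cv2.imread('pics/t2m.png')[:,:,:];b=cv2.imread('pics/t2b.png')
cv2.imwrite('pics/t2.png',np.hstack([cv2.resize(a,None,fx=.5,fy=.5),cv2.resize(b,None,fx=.65,fy=.65)][:1]))"
```

```text
at grasp t18.2 [0.4296 0.2557 0.1361] op0.0553 gf0.0 F [-0.3 -0.1  0.6]
closed t18.8 [0.4295 0.2559 0.1361] op0.0213 gf30.0 F [0.3 1.4 0.8]
lifted t19.3 [0.4295 0.2558 0.1563] op0.0216 gf30.0 F [ 0.7  0.7 -3.1]
hit True t24.4 [ 0.56   -0.2599  0.1248] op0.0214 gf30.0 F [-0.2  0.6  5.7]
released t25.5 [ 0.5595 -0.2597  0.1244] op0.0552 gf0.0 F [ 0.3 -0.6 -0.2]
at grasp t30.7 [0.4905 0.3355 0.1362] op0.0552 gf0.0 F [-0.3  0.6  0.2]
closed t31.3 [0.4903 0.3355 0.136 ] op0.0216 gf30.0 F [-0.2  1.2  0.9]
lifted t31.8 [0.4903 0.3355 0.1563] op0.0212 gf30.0 F [-0.1 -0.1 -3.1]
hit True t36.9 [ 0.47   -0.2099  0.1247] op0.0218 gf30.0 F [-0.2  0.5  4.8]
released t38.0 [ 0.4696 -0.2097  0.1247] op0.0551 gf0.0 F [0.9 0.7 0.7]
 t40.3 [ 0.4001 -0.0007  0.3993] op0.0549 gf0.0 F [ 0.5 -0.6 -0.1]
```

View pics/t2m.png

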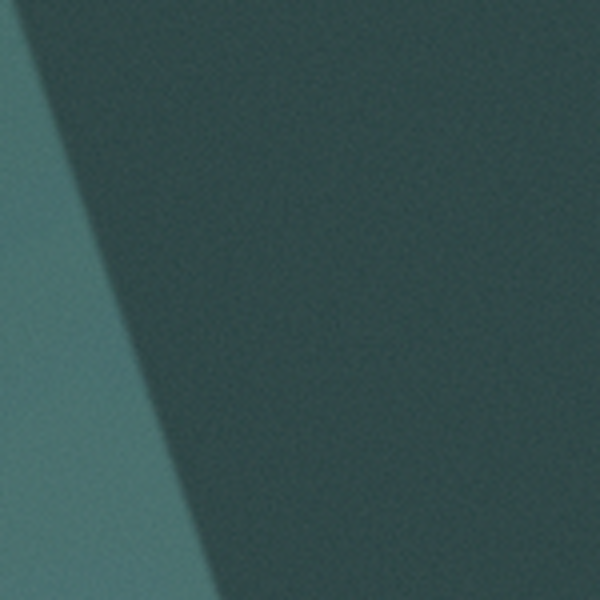

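View pics/t2b.png

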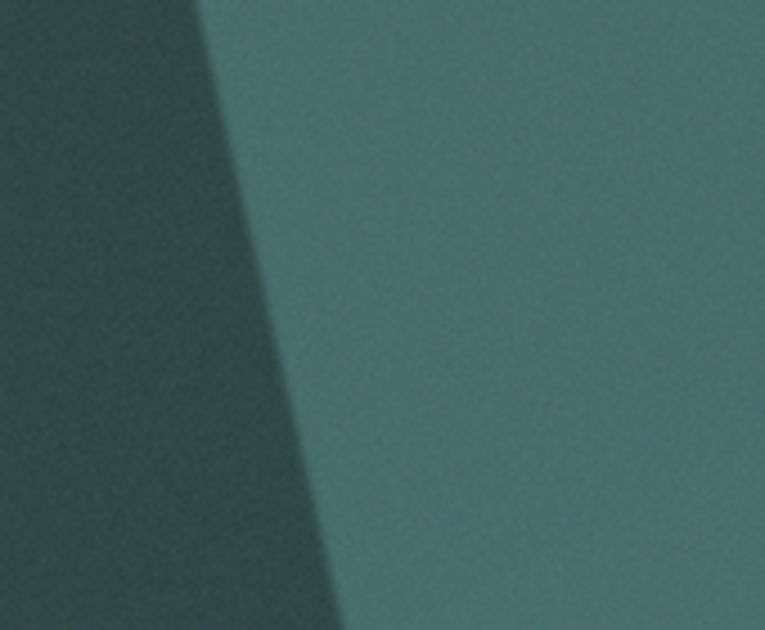

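```bash
cat >> h.py <<'E'
def discs(c,img,lo=60,z=.015):
    hsv=cv2.cvtColor(img,cv2.COLOR_RGB2HSV); out={}
    H,S,V=cv2.split(hsv)
    M={"red":((H<6)|(H>174)),"blue":(H>105)&(H<130),"yellow":(H>22)&(H<34)}
    for n,m in M.items():
        m=(m&(S>165)&(V>40)).astype(np.uint8)
        cs=cv2.findContours(m,cv2.RETR_EXTERNAL,cv2.CHAIN_APPROX_NONE)[0]
        for q in cs:
            if cv2.contourArea(q)<250: continue
            P=np.array([at(c,p[0],z)[:2] for p in q])
            if not(.38<P[:,0].mean()<.57 and .14<P[:,1].mean()<.39): continue
            A=np.c_[2*P,np.ones(len(P))];s=np.linalg.lstsq(A,(P**2).sum(1),rcond=None)[0]
            r=np.sqrt(s[2]+s[:2]@s[:2]); res=np.abs(np.linalg.norm(P-s[:2],axis=1)-r)
            print(n,s[:2].round(4),"r%.4f"%r,"res%.4f max%.4f"%(res.mean(),res.max()),len(P)); out[n]=s[:2]
    return out
E
python3 - <<'E'
from h import *
robot.move_ptp([0.36,0.265,0.32],down(0)); robot.pause(.2)
a=robot.camera_info("wrist");im=robot.grab_frame("wrist")
cv2.imwrite("pics/w2.png",im[:,:,::-1]); print("wrist");discs(a,im)
S=robot.camera_info("scene");im=robot.grab_frame("scene");print("scene");discs(S,im)
cv2.imwrite("pics/s2.png",im[:,:,::-1])
T=robot.camera_info("top");im=robot.grab_frame("top");print("top");discs(T,im);cv2.imwrite("pics/t3.png",im[:,:,::-1])
crop("t3c",im,85,190,180,135,4)
E
```

```text
wrist
scene
red [0.5078 0.1978] r0.0324 res0.0005 max0.0018 89
blue [0.49   0.3346] r0.0313 res0.0005 max0.0011 96
yellow [0.4271 0.2585] r0.0315 res0.0036 max0.0158 93
top
red [0.5071 0.1957] r0.0329 res0.0004 max0.0012 104
blue [0.4889 0.3319] r0.0317 res0.0005 max0.0016 100
yellow [0.4299 0.2546] r0.0331 res0.0005 max0.0012 109
```

View pics/w2.png

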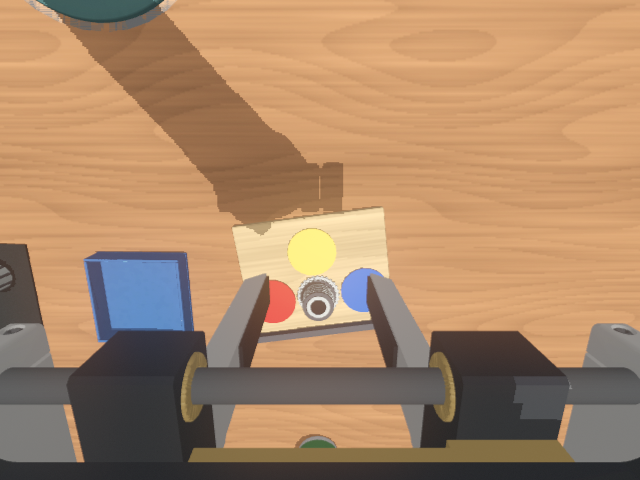

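View pics/s2.png

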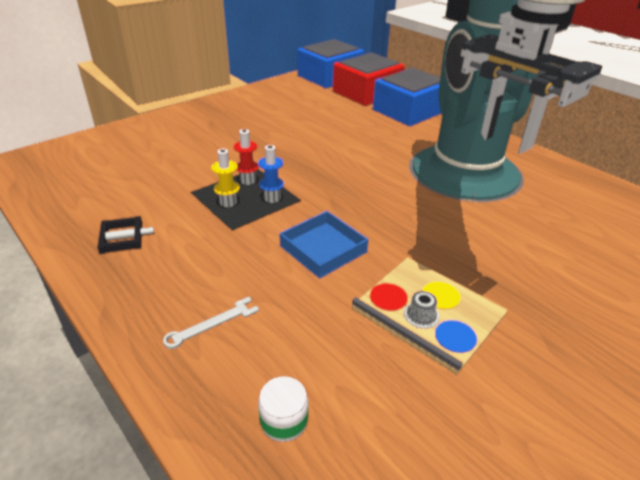

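```bash
python3 - <<'E'
from h import *
pick((.4973,.2648),.043,op=.066,zc=.2)
place((.4965,.004),.035,yaw=0,op=.062,zc=.2)
robot.move_ptp([0.34,0.265,0.42],down(0)); robot.gripper_to(.094); robot.pause(.2)
a=robot.camera_info("wrist");im=robot.grab_frame("wrist")
print("wrist");discs(a,im)
T=robot.camera_info("top");im2=robot.grab_frame("top");discs(T,im2)
crop("t4",im2,270,150,290,160,2.7);cv2.imwrite("pics/w4.png",im[:,:,::-1])
E
```

```text
at grasp t44.4 [0.4975 0.2647 0.0431] op0.0659 gf0.0 F [ 0.2 -0.4 -0.2]
closed t44.9 [0.4974 0.2649 0.0432] op0.0435 gf30.0 F [-0.2  0.2  3.1]
lifted t45.4 [0.4973 0.265  0.0633] op0.0436 gf30.0 F [-0.3 -0.  -3.8]
hit True t49.3 [0.4965 0.004  0.0347] op0.0436 gf30.0 F [ 1.7 -0.9  0.1]
released t50.2 [0.496  0.004  0.0347] op0.0621 gf0.0 F [ 1.1 -0.3  0.2]
wrist
red [0.5071 0.1957] r0.0328 res0.0004 max0.0013 104
blue [0.489 0.332] r0.0317 res0.0004 max0.0011 100
yellow [0.4299 0.2547] r0.0331 res0.0005 max0.0015 108
```

View pics/t4.png

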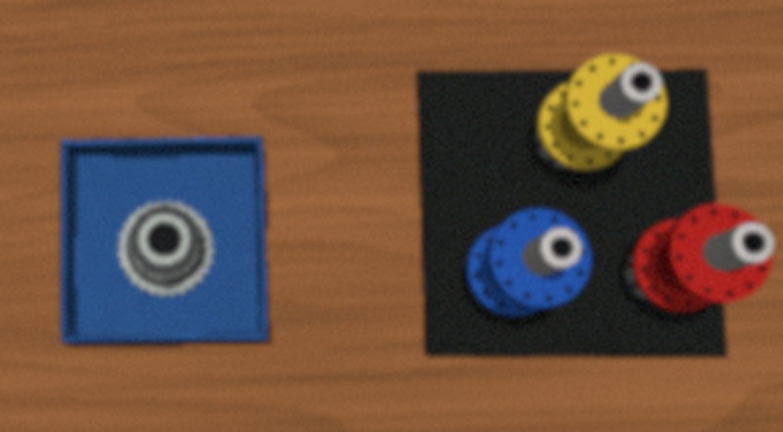

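View pics/w4.png

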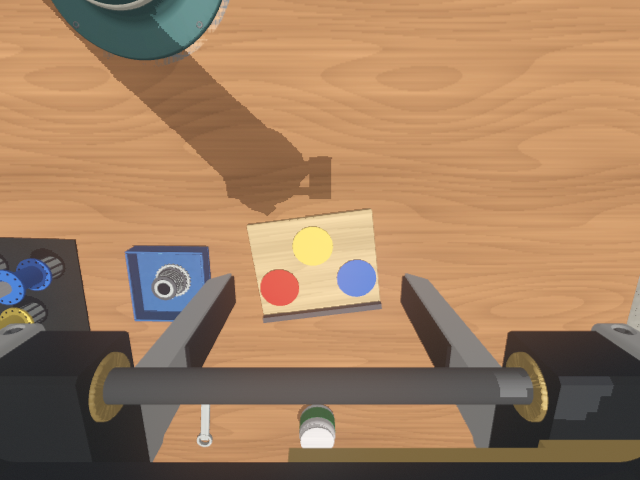

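```bash
sed -i 's/S>165/S>lo/' h.py; python3 - <<'E'
from h import *
import pickle
for lo in(110,140):
    im=cv2.imread("pics/w4.png")[:,:,::-1].copy(); discs(robot.camera_info("wrist"),im,lo)
E
```

```text
red [0.5074 0.1955] r0.0334 res0.0005 max0.0014 103
blue [0.4905 0.3347] r0.0312 res0.0018 max0.0072 103
yellow [0.4298 0.2546] r0.0340 res0.0004 max0.0010 110
red [0.5074 0.1955] r0.0334 res0.0005 max0.0014 103
```

```bash
python3 - <<'E'
from h import *
T=robot.camera_info("top")
for p in((507.4,180.4),(478.1,241.5),(548.9,239.6)): print(at(T,p,.138).round(4))
pick((.56,-.26),.125); place((.4298,.2553),.136)
pick((.47,-.21),.125); place((.489,.3327),.136)
pick((.47,-.31),.125); place((.5074,.1962),.136)
robot.move_ptp([0.34,0.265,0.42],down(0)); robot.gripper_to(.094); robot.pause(.2)
st()
im2=robot.grab_frame("top");crop("t5",im2,85,190,180,135,4)
im=robot.grab_frame("wrist");crop("w5",im,230,190,180,135,4)
E
```

```text
[ 0.5591 -0.2596  0.138 ]
[ 0.4699 -0.2102  0.138 ]
[ 0.4697 -0.3101  0.138 ]
at grasp t58.3 [ 0.5602 -0.2601  0.1252] op0.0549 gf0.0 F [0.3 0.  0.2]
closed t58.9 [ 0.56   -0.2599  0.1251] op0.0214 gf30.0 F [-0.3  1.3  1.2]
lifted t59.4 [ 0.5601 -0.26    0.1453] op0.0211 gf30.0 F [-0.2 -0.4 -4.1]
hit True t64.5 [0.4297 0.2553 0.1357] op0.0212 gf30.0 F [-0.3  0.8  3.5]
released t65.6 [0.4293 0.255  0.1355] op0.0549 gf0.0 F [-1.1  1.2 -0.2]
at grasp t70.4 [ 0.4701 -0.2101  0.1251] op0.0546 gf0.0 F [-0.2  0.1  0.5]
closed t71.0 [ 0.4701 -0.2099  0.1251] op0.0215 gf30.0 F [0.1 1.6 1.6]
lifted t71.5 [ 0.4702 -0.21    0.1453] op0.0216 gf30.0 F [-0.2 -0.6 -1.7]
hit True t76.6 [0.489  0.3328 0.1358] op0.0213 gf30.0 F [-0.5  0.4  4.8]
released t77.7 [0.4886 0.3324 0.1354] op0.0548 gf0.0 F [ 0.6 -0.1 -1.1]
at grasp t83.1 [ 0.4701 -0.3102  0.1252] op0.0549 gf0.0 F [ 0.5 -0.1  0.5]
closed t83.7 [ 0.47   -0.31    0.1251] op0.0215 gf30.0 F [ 0.8 -0.2  1.5]
lifted t84.2 [ 0.4702 -0.3099  0.1453] op0.0214 gf30.0 F [ 0.3 -0.2 -2.2]
hit True t89.2 [0.5074 0.1962 0.1358] op0.0212 gf30.0 F [-0.7  0.5  4.9]
released t90.3 [0.5069 0.196  0.1356] op0.0552 gf0.0 F [-0.3 -0.5 -0.7]
 t93.3 [0.34  0.265 0.42 ] op0.0939 gf0.0 F [ 1.2 -0.2 -0.2]
```

View pics/t5.png

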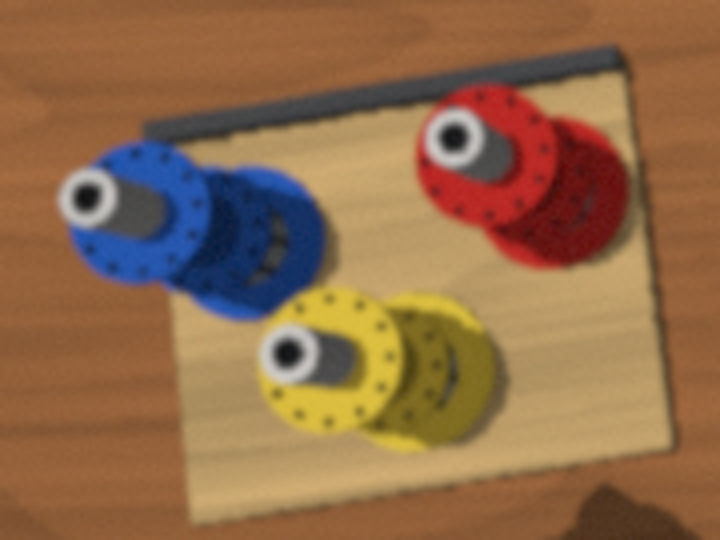

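View pics/w5.png

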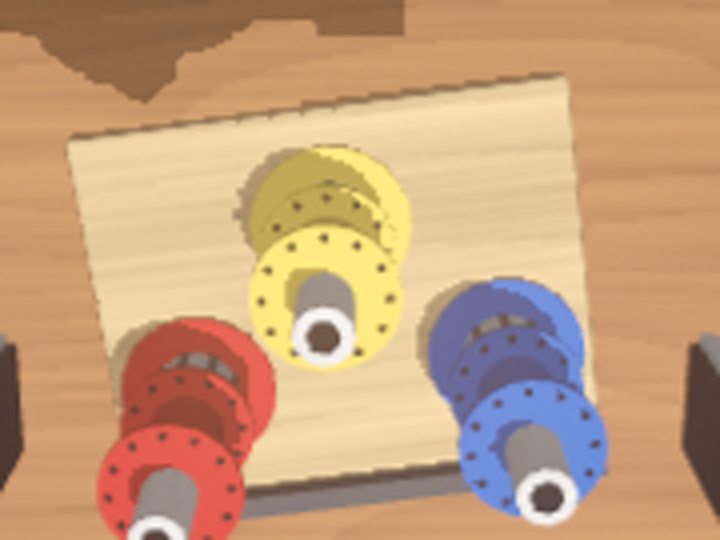

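```bash
python3 - <<'E'
from h import *
T=robot.camera_info("top");W=robot.camera_info("wrist")
for p,d in((( 107,239.25),(.489,.332)),((198.75,224.5),(.5071,.1957)),((157,278.25),(.4299,.2547))): print(at(T,p,.149)[:2].round(4),(at(T,p,.149)[:2]-d).round(4))
for p in((546,497),(157,545),(323,338)): print(at(W,(p[0]/4+230,p[1]/4+190),.149)[:2].round(4))
E
```

```text
[0.4881 0.3311] [-0.0009 -0.0009]
[0.5058 0.1945] [-0.0013 -0.0012]
[0.4287 0.2541] [-0.0012 -0.0006]
[0.4895 0.3322]
[0.5082 0.1959]
[0.4303 0.2547]
```

```bash
python3 -c "
from rig import robot
robot.pause(.5);print(robot.sign_off())"
```

```text
the job is handed in; nothing more can be done
None
```

I did the job in the order asked and handed it in at about 94 s: hubs to the mat, cassette flat in the bin with its large sprocket down, then each hub back upright on its own colour, within about 2 mm of the disc's centre by the camera check.

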